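# Put away the marble serving boards with cork mats between them

### The arm

A 6-joint arm with a two-finger parallel gripper is mounted at the origin on the work surface. World frame = base frame: x ahead of the robot, y to its left, z up, the work surface at z = 0. Lengths are in mm, angles in degrees, forces in N, time in s.
With the tool pointing down it reaches from about 300 to 850 mm from the base axis. Payload 4.2 kg.
Tool frame: the origin (TCP) lies on the centre line of the jaws, within the pads' length; the fingertips stand 14 mm ahead of it and the grasp point (between the pads) lies 5 mm behind it; z points along the fingers, y is the line along which they close (so a half turn about z gives the same grasp; the last joint's range is limited). The gripper opens to 91 mm and grips with 3 to 60 N. Pads are 32 mm wide; open, the fingers measure 118 mm over their backs; the gripper's body (76 mm by 178 mm) begins 60 mm behind the grasp point.
Start: joints at [-72.021, 18.312, 89.639, -0, 72.044, -1.146], TCP at [188.394, -543.277, 227.976] pointing down, gripper open.
Joint ranges: [-177.97, 177.97], [-48.28, 115.42], [12.27, 149.76], [-77.06, 257.06], [2.81, 150.46], [-146.56, 146.56]. Speed limits (degrees/s): [147.25, 147.25, 180, 180, 180, 180].

### API

Orientations are given as [roll, pitch, yaw] about the fixed x, y, z axes, in that order (R = Rz(yaw) Ry(pitch) Rx(roll)).
In Python, from workcell import * gives the robot as it stands. The module is installed in compiled form; this text tells all that it offers.
- The arm moves only by the shell command python3 -m crank 'ROWS' [FORCE]. ROWS is JSON, a list of rows, each an object of numbers: "grip": the finger opening in m, from 0 to 0.0912; "x", "y", "z": the shift along the tool's x, y, z in m; "yaw": the turn about the tool's z in rad. In form: [{"grip": .., "x": .., "y": .., "z": .., "yaw": ..}, ...]. A call has exactly 5 rows; each row is the pose to reach, as a shift and turn from the pose commanded when the call began, along the tool's axes at that moment; what a row does not reach only later rows make up. A row lasts 1/12 s, in which the tool goes at most 41.7 mm and 7.16 degrees, less where a joint would pass 70% of its speed; a pose out of reach is approached as far as the arm can. A call with a gripper value outside its range is refused whole. The fingers move at their own pace and stop on an object; FORCE is the grip in N (left out, the last holds). Time passes only in rows, so rows that repeat a pose let the fingers close, or fill a call up. It gives the time, the measured TCP pose, the force, the opening and the grip force at its end, in the units of the state.
- state(): the state, without advancing time (a new reading comes with each control period).
- grab_frame(name): name is "scene" or "top" or "wrist"; returns the picture (384x512x3 uint8, red, green, blue); there is no depth.
- camera_model(name): a dict with "intrinsics" (3x3 intrinsics, pixels), "R" (3x3) and "t" (3): a world point X has camera coordinates R X + t. Camera axes: x right, y down, z forward; pixel columns grow to the right and rows downward; lengths in mm; the calibration is good to about 2 mm. A picture is of the moment at which its call begins: read the wrist's pose just before it. camera_model takes no time and is no camera call; for the wrist camera it gives the pose at the moment of the call.
- job_done(): hands the job in; it is judged then, once.
The state is a dict: "time_s": time; "qpos": joint angles; "qvel": joint speeds; "effort": joint torques, N m; "ee_pos": TCP position; "ee_rot": TCP orientation; "force": force on the tool from outside, world axes, zero at the start; "torque": the same for the moment, N m; "gripper_width": finger opening in mm; "gripper_force": force on a finger pad.
Only numpy, scipy, OpenCV 4.12 (cv2) and the standard library are available. Lean on these libraries where they do the work, as an engineer would, in place of code of your own. Each camera call takes 0.05 s, during which the arm holds its last target. There are 200 camera calls.

### The job

Put the marble serving boards away in the pegged rack on the sideboard, where the first long board already lies: lay the long cork mat on it, then the second long marble board, then the short cork mat, and last the short marble board. Every piece must lie flat in its layer between the pegs and in line with the rack, the two short ones centred along it. Set each piece down gently rather than dropping it, and leave the candlesticks, pepper mill, cruet, salt cellar, glass bird and napkin rings where they stand.

Things in the scene. Friction and masses are not known exactly. Their poses are not given: they have to be found in the camera images.
- rack: Oak stacking rack, fixed. Base 250 x 122 x 12 mm; origin at the centre of its underside at z = 0; x along its length, z up. Six 16 mm round pegs stand up to 72 mm above the sideboard top: axes at x +-50, y +-46 mm and at x +-108, y 0 mm, leaving 200 (x) x 76 (y) mm for the stack; the middle of each long side is free for fingers.
- board_base: Long white marble board, 190 x 66 x 12 mm, already lying in the rack on its base plate between the pegs (its top 24 mm above the sideboard). Loose; it stays there. Origin at the centre of its underside, x along its length, z up.
- board_long: The second long white marble board, 190 (x) x 66 (y) x 12 (z) mm, about 0.4 kg, lying flat on the sideboard top at one of four places to the left and right of the rack. Origin at the centre of its underside, x along its length, z up. Plain on both faces, the same either way round. Its 66 mm width can be gripped across the middle from above.
- board_short: The short white marble board, 130 (x) x 66 (y) x 12 (z) mm, about 0.27 kg, lying flat on the sideboard top at another of these places. Origin at the centre of its underside, x along its length, z up; the same either way round.
- mat_long: The long cork mat, a stiff sheet 184 (x) x 64 (y) x 6 (z) mm, about 0.05 kg, lying flat on the sideboard top at another of these places. Origin at the centre of its underside, x along its length, z up; the same either way round. Its 64 mm width can be gripped across the middle from above.
- mat_short: The short cork mat, a stiff sheet 124 (x) x 64 (y) x 6 (z) mm, about 0.034 kg, lying flat on the sideboard top at another of these places. Origin at the centre of its underside, x along its length, z up; the same either way round.
- candlestick_tall: Crystal candlestick with a candle stub, 155 mm tall, foot 60 mm in diameter, standing just beyond one end of the long mat. Leave alone. Origin at the centre of its foot.
- candlestick_low: Crystal candlestick with a candle stub, 125 mm tall, foot 60 mm in diameter, standing just beyond one end of the short mat. Leave alone. Origin at the centre of its foot.
- pepper_mill: Dark turned pepper mill, 146 mm tall, 54 mm in diameter, standing just beyond one end of the long board. Leave alone. Origin at the centre of its foot.
- glass_bird: Black and red glass bird on a round amber glass foot 52 mm in diameter, 100 mm tall, standing just beyond one end of the short board. Leave alone. Origin at the centre of its foot.
- salt_cellar: White ceramic lidded salt cellar, 50 mm in diameter, 58 mm tall, standing just beyond the other end of the long board. Leave alone. Origin at the centre of its underside.
- oil_cruet: Green glass oil cruet with a cork, 48 mm in diameter, 145 mm tall, standing just beyond the other end of the long mat. Leave alone. Origin at the centre of its underside.
- napkin_ring_a: Dark wooden napkin ring, 48 mm in diameter, 35 mm tall, standing just past the robot's end of the rack. Leave alone. Origin at the centre of its underside.
- napkin_ring_b: Pewter napkin ring, 48 mm in diameter, 35 mm tall, standing just past the far end of the rack. Leave alone. Origin at the centre of its underside.

How it is judged:
By the outcome, as a careful person would: the job done as asked, in the order asked, and still so for the second after the job is handed in, with the robot touching nothing.
It also fails if it takes over 72 s, if anything falls off the work surface, if the arm or the gripper's body presses on something with over 40 N, if the wrist force passes 120 N, or if a joint passes its speed limit or range.

## Working session

There is one attempt and no reset: what is moved stays moved. The work goes in short steps, Python scripts to look and compute and a shell command to move; the robot and the scene stay as the last step left them, time stands still between calls to the robot, and variables do not carry over. Pictures are saved under pics/ and viewed, at most 10 in all, crops included, and the job is handed in when it is done.

```bash
mkdir -p pics
python3 - <<'E'
from workcell import *
import cv2
for n in("scene","top"):
    f=grab_frame(n); cv2.imwrite(f"pics/{n}0.png",cv2.cvtColor(cv2.resize(f,(800,600),interpolation=cv2.INTER_CUBIC),cv2.COLOR_RGB2BGR))
    m=camera_model(n);print(n,m["intrinsics"],m["R"],m["t"])
s=state();print(s)
E
```

```text
scene [[403.52981673   0.         259.62696537]
 [  0.         403.52981673 190.08135058]
 [  0.           0.           1.        ]] [[-0.76966327  0.6384489  -0.00120791]
 [ 0.39866178  0.47911547 -0.78199562]
 [-0.49868551 -0.60235486 -0.62328275]] [ 428.79537561 -192.3556084  1438.36501685]
top [[375.43760184   0.         257.94590069]
 [  0.         375.43760184 192.14806017]
 [  0.           0.           1.        ]] [[-0.02906644 -0.99956528 -0.00493992]
 [-0.99056071  0.02946619 -0.1338702 ]
 [ 0.13395756  0.00100216 -0.99098656]] [  19.26422773  531.81742455 1258.47307784]
{'time_s': 0.1, 'qpos': array([-7.20210374e+01,  1.83480367e+01,  8.96995302e+01,  5.71323534e-04,
        7.20438616e+01, -1.14538570e+00]), 'qvel': array([ 0.00677391, -0.08695353, -0.15348723, -0.04481141,  0.00019959,
       -0.00977067]), 'effort': array([ 2.19802096e-03, -4.13326049e+01, -2.32508129e+01,  7.30441441e-02,
        4.21600300e-02, -6.35714150e-05]), 'ee_pos': array([ 188.25703436, -542.85348701,  227.20297478]), 'ee_rot': array([-1.79908601e+02, -2.37070968e-03,  1.91241698e+01]), 'force': array([-0.62852553, -0.46596763,  0.26111293]), 'torque': array([-0.00429794, -0.00900421, -0.01593958]), 'gripper_force': 0.0, 'gripper_width': 91.29644622564584}
```

View pics/top0.png

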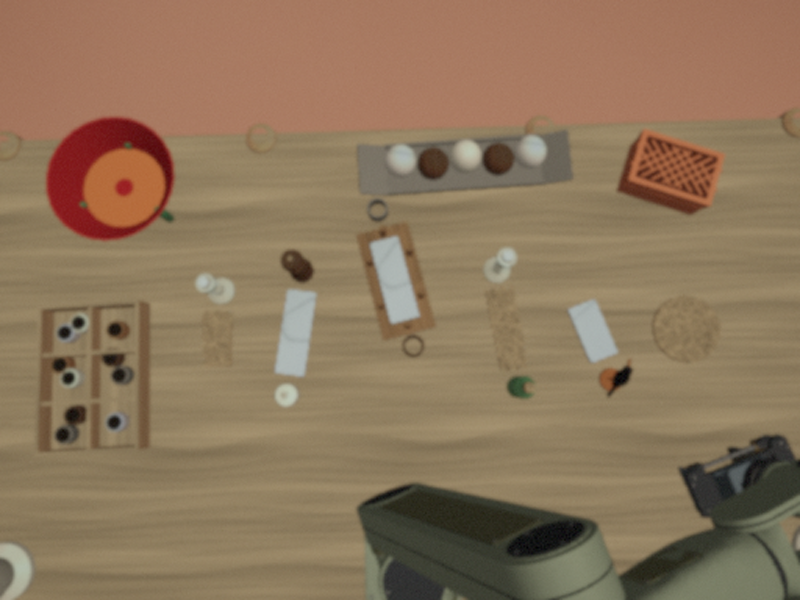

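View pics/scene0.png

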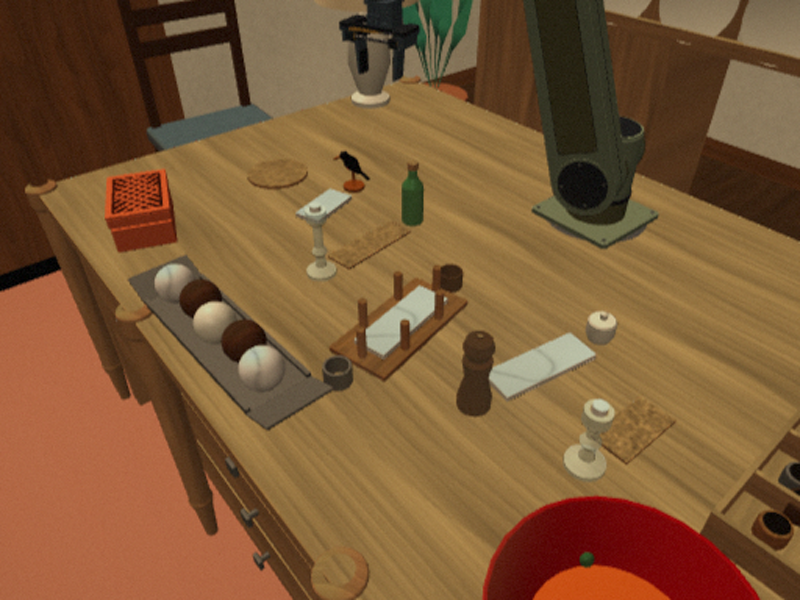

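The top view (800x600) shows the rack at (396,280) and the pieces at: long mat (505,329), long board (296,332), short mat (218,338), short board (593,330). The scene view shows the same pieces, with candlesticks, mill, salt cellar, bird and cruet at their ends.

```bash
cat > h.py <<'E'
import numpy as np, cv2
from workcell import *
def ray(m,p):
    K=m["intrinsics"];R=np.array(m["R"]);t=np.array(m["t"])
    d=R.T@np.linalg.inv(K)@np.array([p[0],p[1],1.]);return -R.T@t,d/np.linalg.norm(d)
def onz(m,p,z):
    c,d=ray(m,p);return c+d*(z-c[2])/d[2]
def tri(obs):
    A=np.zeros((3,3));b=np.zeros(3)
    for m,p in obs:
        c,d=ray(m,p);P=np.eye(3)-np.outer(d,d);A+=P;b+=P@c
    return np.linalg.solve(A,b)
def proj(m,X):
    x=np.array(m["R"])@X+np.array(m["t"]);x=m["intrinsics"]@x;return x[:2]/x[2]
def pose(C):
    r=cv2.minAreaRect(np.float32(C)[:,:2]);b=cv2.boxPoints(r);e=[b[1]-b[0],b[2]-b[1]]
    l=max(e,key=np.linalg.norm);a=np.degrees(np.arctan2(l[1],l[0]));a=(a+90)%180-90
    return np.round(r[0],1),np.round(sorted(r[1]),1),round(a,1)
E
cat > a.py <<'E'
from h import *
T=camera_model("top");S=camera_model("scene");s=.64
D=dict(board_long=(12,[(286,290),(316,291),(303,376),(275,374)],[(490,375),(572,336),(596,357),(507,395)]),
board_short=(12,[(569,307),(594,299),(618,353),(593,362)],[(297,213),(330,190),(352,201),(317,221)]),
mat_long=(6,[(485,290),(510,288),(525,368),(500,372)],[(328,256),(392,222),(410,232),(348,266)]),
mat_short=(6,[(204,311),(233,311),(232,365),(203,365)],[(598,435),(640,400),(675,422),(628,460)]),
base=(24,[(369,243),(397,236),(419,317),(391,325)],[(357,345),(415,287),(448,297),(395,355)]),
rack=(12,[(357,235),(406,223),(435,325),(384,340)],None))
for n,(z,t,sc) in D.items():
    c=np.mean(t,0)*s
    print(n,*pose([onz(T,np.array(p)*s,z) for p in t]), "tri",tri([(T,c),(S,np.mean(sc,0)*s)]).round() if sc else "")
W=camera_model("wrist");st=state();print(W["R"].round(3),(-W["R"].T@W["t"]).round(1),W["intrinsics"],st["ee_pos"])
E
python3 a.py
```

```text
Traceback (most recent call last):
  File "a.py", line 11, in <module>
    print(n,*pose([onz(T,np.array(p)*s,z) for p in t]), "tri",tri([(T,c),(S,np.mean(sc,0)*s)]).round() if sc else "")
             ~~~~^^^^^^^^^^^^^^^^^^^^^^^^^^^^^^^^^^^^^
  File "h.py", line 16, in pose
    r=cv2.minAreaRect(np.float32(C)[:,:2]);b=cv2.boxPoints(r);e=[b[1]-b[0],b[2]-b[1]]
cv2.error: OpenCV(4.12.0) /io/opencv/modules/imgproc/src/convhull.cpp:143: error: (-215:Assertion failed) total >= 0 && (depth == CV_32F || depth == CV_32S) in function 'convexHull'
```

```bash
sed -i 's/np.float32(C)\[:,:2\])/np.ascontiguousarray(np.float32(C)[:,:2]))/' h.py; python3 a.py
```

```text
board_long [470.7 245.3] [ 67.6 193.5] -7.5 tri [470. 249.  -0.]
board_short [ 456.1 -418.4] [ 59.5 134. ] 19.9 tri [ 455. -422.   -2.]
mat_long [ 465.2 -222.5] [ 56.6 186.6] 7.5 tri [ 466. -226.   -3.]
mat_short [463.5 421. ] [ 65.5 122.5] -0.5 tri [463. 426.  -5.]
base [580.4  22.6] [ 65.2 192.4] 13.5 tri [581.  23.  10.]
rack [581.3  18.7] [118.6 247.7] 13.0 tri 
[[ 0.328 -0.945 -0.002]
 [-0.916 -0.319  0.242]
 [-0.229 -0.077 -0.97 ]] [ 253.2 -521.8  385.6] [[287.05069972   0.         247.92445145]
 [  0.         287.05069972 192.74720684]
 [  0.           0.           1.        ]] [ 188.25703436 -542.85348701  227.20297478]
```

```bash
cat >> h.py <<'E'
def to(x,y,z,yaw,st=None):
    st=st or state();p=st["ee_pos"];a=np.radians(st["ee_rot"][2]);d=np.array([x,y,z])-p;c,s=np.cos(a),np.sin(a)
    r=-((yaw-st["ee_rot"][2]+180)%360-180)
    print("at",p.round(1),"yaw",st["ee_rot"][2].round(2),"t",round(st["time_s"],2),"-> shift x %.4f y %.4f z %.4f yaw %.4f"%((d[0]*c+d[1]*s)/1e3,(d[0]*s-d[1]*c)/1e3,-d[2]/1e3,np.radians(r)))
E
python3 -m crank '[{"grip":0.0912,"x":0.037,"y":-0.014,"z":0,"yaw":0},{"grip":0.0912,"x":0.074,"y":-0.028,"z":0,"yaw":0},{"grip":0.0912,"x":0.111,"y":-0.042,"z":0,"yaw":0},{"grip":0.0912,"x":0.148,"y":-0.056,"z":0,"yaw":0},{"grip":0.0912,"x":0.185,"y":-0.069,"z":0,"yaw":0}]'
python3 -m crank '[{"grip":0.0912,"x":0.037,"y":-0.014,"z":0,"yaw":0.05},{"grip":0.0912,"x":0.074,"y":-0.028,"z":0,"yaw":0.1},{"grip":0.0912,"x":0.111,"y":-0.042,"z":0,"yaw":0.15},{"grip":0.0912,"x":0.146,"y":-0.054,"z":0,"yaw":0.2},{"grip":0.0912,"x":0.146,"y":-0.054,"z":0,"yaw":0.2}]'
cat > snap.py <<'E'
import sys,pickle
from h import *
n=sys.argv[1];m=camera_model("wrist");f=grab_frame("wrist");pickle.dump((m,f),open(f"pics/{n}.pkl","wb"))
cv2.imwrite(f"pics/{n}.png",cv2.cvtColor(cv2.resize(f,(800,600),interpolation=cv2.INTER_CUBIC),cv2.COLOR_RGB2BGR))
to(465,-224,230,7.5)
E
python3 snap.py w1
```

```text
time_s: 0.52
ee_pos: [341.4, -415.9, 227.6]
ee_rot: [-180.0, 0.0, 19.1]
force: [0.3, -1.0, -0.5]
gripper_width: 90.9
gripper_force: 0.0
time_s: 0.93
ee_pos: [465.2, -314.5, 227.5]
ee_rot: [-179.9, -0.2, 7.9]
force: [-0.3, 0.4, -0.2]
gripper_width: 90.7
gripper_force: 0.0
at [ 462.9 -316.4  227.3] yaw 7.96 t 0.98 -> shift x 0.0149 y -0.0912 z -0.0027 yaw 0.0080
```

View pics/w1.png

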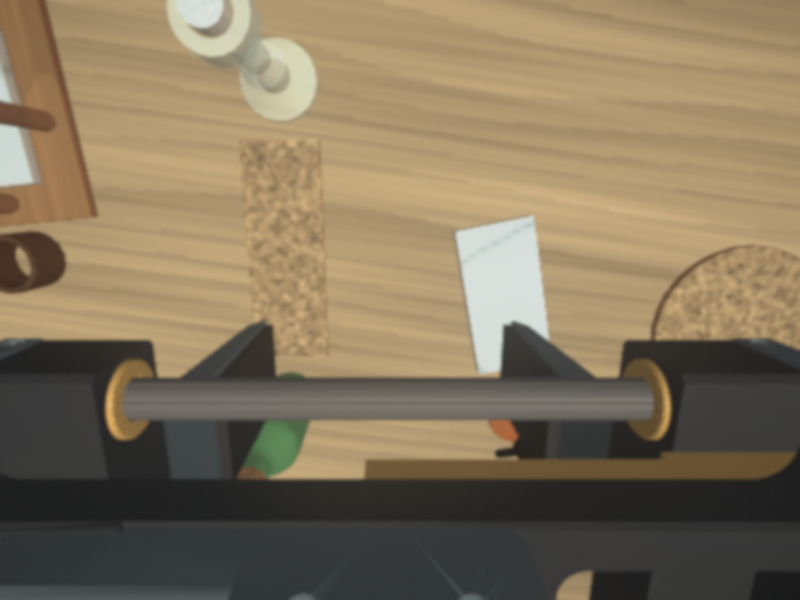

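The wrist view shows the long mat with corners (240,140),(320,140),(328,355),(256,353) and the short board with corners (455,232),(533,216),(478,373); its fourth corner is behind a finger.

```bash
cat > b.py <<'E'
from h import *
import pickle
m,f=pickle.load(open("pics/w1.pkl","rb"));T=camera_model("top");s=.64
C=[onz(m,np.array(p)*s,6) for p in [(240,140),(320,140),(328,355),(256,353)]];print(pose(C),np.round([np.linalg.norm(C[i]-C[i-1]) for i in range(4)]))
B=[onz(m,np.array(p)*s,12) for p in [(455,232),(533,216),(478,373)]];B.append(B[1]+B[2]-B[0]);print(pose(B))
for w,t in [((240,140),(485,290)),((320,140),(510,288)),((328,355),(525,368)),((455,232),(569,307)),((533,216),(594,299)),((478,373),(593,362))]:
    print(tri([(m,np.array(w)*s),(T,np.array(t)*s)]).round(1))
E
python3 b.py
```

```text
(array([ 469.3, -227.7]), array([ 64.7, 183.1]), np.float32(8.0)) [181.  64. 183.  65.]
(array([ 458.2, -417.1]), array([ 64.8, 127.8]), np.float32(19.3))
[ 554.9 -182.5    4. ]
[ 563.6 -243.2  -19.4]
[ 375.5 -268.9  -16.5]
[ 508.  -364.2   22.8]
[ 528.9 -434.6  -15.6]
[ 385.4 -410.9    8.8]
```

```bash
python3 -m crank '[{"grip":0.0912,"x":0.012,"y":-0.036,"z":0,"yaw":0},{"grip":0.0912,"x":0.024,"y":-0.072,"z":0,"yaw":0},{"grip":0.0912,"x":0.036,"y":-0.108,"z":0,"yaw":0},{"grip":0.0912,"x":0.048,"y":-0.144,"z":0,"yaw":0},{"grip":0.0912,"x":0.06,"y":-0.18,"z":0,"yaw":0}]' |head -2
python3 -m crank '[{"grip":0.0912,"x":0.012,"y":-0.036,"z":0,"yaw":-0.03},{"grip":0.0912,"x":0.024,"y":-0.072,"z":0,"yaw":-0.06},{"grip":0.0912,"x":0.036,"y":-0.108,"z":0,"yaw":-0.093},{"grip":0.0912,"x":0.043,"y":-0.145,"z":0,"yaw":-0.093},{"grip":0.0912,"x":0.043,"y":-0.145,"z":0,"yaw":-0.093}]' |head -3
python3 snap.py w2
```

```text
time_s: 1.4
ee_pos: [495.4, -131.7, 227.7]
time_s: 1.82
ee_pos: [519.3, 21.7, 227.6]
ee_rot: [-179.8, -0.0, 13.3]
at [519.1  19.  227.6] yaw 13.24 t 1.87 -> shift x -0.1084 y 0.2241 z -0.0024 yaw 0.1003
```

View pics/w2.png

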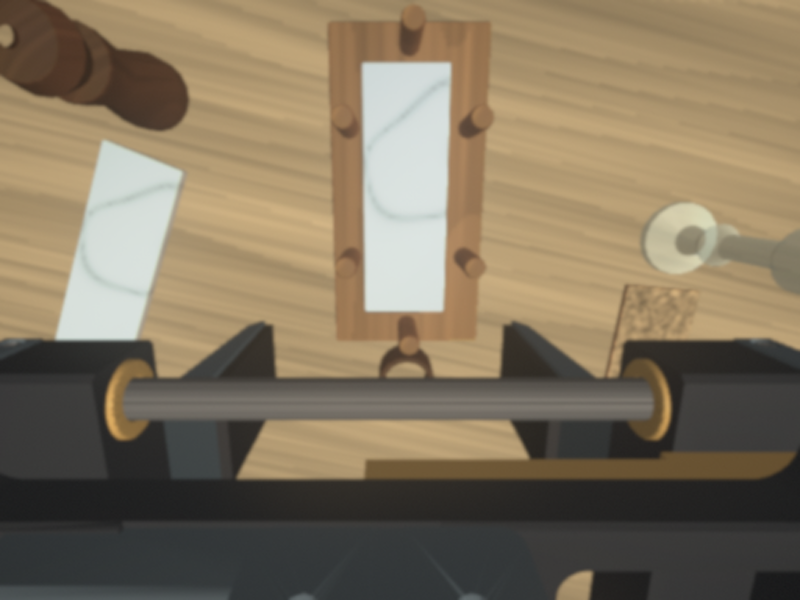

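Rack seen whole: plate corners (328,22),(491,23),(475,340),(338,340); base board corners (361,62),(451,63),(444,312),(365,311); peg tops about (412,17),(344,115),(483,118),(347,265),(473,267),(409,345).

```bash
cat > c.py <<'E'
from h import *
import pickle
m,f=pickle.load(open("pics/w2.pkl","rb"));s=.64
P=lambda L,z:[onz(m,np.array(p)*s,z) for p in L]
print("rack",pose(P([(328,22),(491,23),(475,340),(338,340)],12)))
print("base",pose(P([(361,62),(451,63),(444,312),(365,311)],24)))
g=np.array(P([(412,17),(344,115),(483,118),(347,265),(473,267),(409,345)],72))[:,:2]
L=np.array([(108,0),(50,46),(50,-46),(-50,46),(-50,-46),(-108,0)],float)
M,_=cv2.estimateAffinePartial2D(L,g);print("pegs",M[:,2].round(1),np.degrees(np.arctan2(M[1,0],M[0,0])).round(2),np.hypot(M[0,0],M[1,0]).round(4),(g-L@M[:,:2].T-M[:,2]).round(1).tolist())
b=P([(105,140),(184,173),(57,340),(137,340)],12);d=b[0]-b[2];d1=b[1]-b[3]
a=[np.degrees(np.arctan2(v[1],v[0])).round(2) for v in(d,d1)];mid=(b[0]+b[1])/2;u=np.radians(np.mean(a));print("blong",a,np.linalg.norm(b[0]-b[1]).round(1),(mid[:2]-95*np.array([np.cos(u),np.sin(u)])).round(1))
to(469.3,-227.7,100,8.0)
E
python3 c.py
```

```text
rack (array([586.2,  20.1]), array([121.3, 249.3]), np.float32(13.4))
base (array([584.9,  22.5]), array([ 66.1, 190.5]), np.float32(13.5))Traceback (most recent call last):
  File "c.py", line 9, in <module>
    M,_=cv2.estimateAffinePartial2D(L,g);print("pegs",M[:,2].round(1),np.degrees(np.arctan2(M[1,0],M[0,0])).round(2),np.hypot(M[0,0],M[1,0]).round(4),(g-L@M[:,:2].T-M[:,2]).round(1).tolist())
        ~~~~~~~~~~~~~~~~~~~~~~~~~~~^^^^^
cv2.error: OpenCV(4.12.0) /io/opencv/modules/calib3d/src/ptsetreg.cpp:1108: error: (-215:Assertion failed) count >= 0 && to.checkVector(2) == count in function 'estimateAffinePartial2D'
```

```bash
sed -i 's/\[:,:2\]$/[:,:2].copy()/' c.py; python3 c.py
```

```text
rack (array([586.2,  20.1]), array([121.3, 249.3]), np.float32(13.4))
base (array([584.9,  22.5]), array([ 66.1, 190.5]), np.float32(13.5))
pegs [586.5  19.9] 12.66 0.9912 [[0.0, 2.6], [0.6, 0.2], [-0.3, 0.2], [0.8, -0.7], [-0.0, 1.1], [-1.0, -0.8]]
blong [np.float64(-8.84), np.float64(-8.64)] 64.8 [472.2 245.5]
at [519.1  19.  227.6] yaw 13.24 t 1.87 -> shift x -0.1050 y 0.2287 z 0.1276 yaw 0.0915
```

```bash
python3 -m crank '[{"grip":0.0912,"x":-0.015,"y":0.033,"z":0,"yaw":0},{"grip":0.0912,"x":-0.03,"y":0.066,"z":0,"yaw":0},{"grip":0.0912,"x":-0.045,"y":0.099,"z":0,"yaw":0},{"grip":0.0912,"x":-0.06,"y":0.132,"z":0,"yaw":0},{"grip":0.0912,"x":-0.075,"y":0.165,"z":0,"yaw":0}]' |head -2
python3 -m crank '[{"grip":0.0912,"x":-0.015,"y":0.033,"z":0,"yaw":0.05},{"grip":0.0912,"x":-0.03,"y":0.0637,"z":0,"yaw":0.0915},{"grip":0.0912,"x":-0.03,"y":0.0637,"z":0.04,"yaw":0.0915},{"grip":0.0912,"x":-0.03,"y":0.0637,"z":0.08,"yaw":0.0915},{"grip":0.0912,"x":-0.03,"y":0.0637,"z":0.12,"yaw":0.0915}]' |head -3
python3 -c 'from h import *
to(469.3,-227.7,17,8.0)'
```

```text
time_s: 2.28
ee_pos: [481.8, -163.7, 227.8]
time_s: 2.7
ee_pos: [467.2, -232.1, 107.2]
ee_rot: [179.9, -0.1, 7.5]
at [ 467.2 -232.1  107.2] yaw 7.54 t 2.7 -> shift x 0.0026 y -0.0041 z 0.0902 yaw -0.0080
```

```bash
python3 -m crank '[{"grip":0.0912,"x":0.001,"y":-0.001,"z":0.03,"yaw":0},{"grip":0.0912,"x":0.002,"y":-0.001,"z":0.06,"yaw":0},{"grip":0.0912,"x":0.002,"y":-0.001,"z":0.08,"yaw":0},{"grip":0.0912,"x":0.002,"y":-0.001,"z":0.088,"yaw":0},{"grip":0.0912,"x":0.002,"y":-0.001,"z":0.09,"yaw":0}]' |head -4
python3 -m crank '[{"grip":0.0912,"x":0,"y":0,"z":0,"yaw":0},{"grip":0.0,"x":0,"y":0,"z":0,"yaw":0},{"grip":0.0,"x":0,"y":0,"z":0,"yaw":0},{"grip":0.0,"x":0,"y":0,"z":0,"yaw":0},{"grip":0.0,"x":0,"y":0,"z":0,"yaw":0}]' 12
python3 snap.py w3
```

```text
time_s: 3.12
ee_pos: [468.6, -228.8, 16.4]
ee_rot: [-179.9, 0.2, 7.7]
force: [0.2, -0.3, -0.4]
time_s: 3.53
ee_pos: [471.0, -228.2, 18.9]
ee_rot: [179.9, -0.1, 7.8]
force: [0.4, 0.2, -0.0]
gripper_width: 67.2
gripper_force: 0.3
at [ 470.9 -228.1   18.7] yaw 7.76 t 3.58 -> shift x -0.0053 y -0.0048 z -0.2113 yaw 0.0045
```

```bash
python3 -m crank '[{"grip":0.08,"x":-0.001,"y":0,"z":0.003,"yaw":0},{"grip":0.08,"x":-0.001,"y":0,"z":0.003,"yaw":0},{"grip":0.0,"x":-0.001,"y":0,"z":0.003,"yaw":0},{"grip":0.0,"x":-0.001,"y":0,"z":0.003,"yaw":0},{"grip":0.0,"x":-0.001,"y":0,"z":0.003,"yaw":0}]' 12 |sed -n '2,6p'
python3 -m crank '[{"grip":0,"x":0,"y":0,"z":0,"yaw":0},{"grip":0.0,"x":0,"y":0,"z":0,"yaw":0},{"grip":0.0,"x":0,"y":0,"z":-0.005,"yaw":0},{"grip":0.0,"x":0,"y":0,"z":-0.02,"yaw":0},{"grip":0.0,"x":0,"y":0,"z":-0.05,"yaw":0}]' 12
python3 snap.py w3
```

```text
ee_pos: [469.5, -228.1, 14.8]
ee_rot: [180.0, 0.0, 7.8]
force: [-0.0, 0.4, -0.4]
gripper_width: 64.0
gripper_force: 12.0
time_s: 4.42
ee_pos: [467.3, -227.0, 63.1]
ee_rot: [-179.8, 0.3, 7.7]
force: [0.0, -0.9, -0.3]
gripper_width: 63.8
gripper_force: 12.0
at [ 471.7 -229.2   70.1] yaw 7.75 t 4.47 -> shift x -0.0059 y -0.0060 z -0.1599 yaw 0.0044
```

View pics/w3.png

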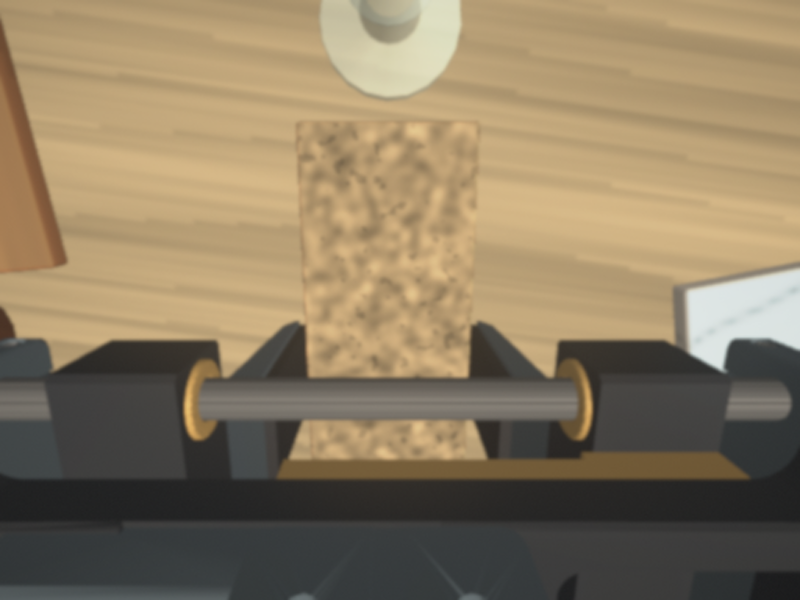

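Mat held flat between the pads, far corners at (297,121) and (479,121).

```bash
cat > held.py <<'E'
import sys,pickle
from h import *
# held.py snap  x1 y1 x2 y2 (800px far corners)  top_rel halflen ; tcp measured at snap
def held(n,ee,yaw,a,b,zrel,half):
    m,f=pickle.load(open(f"pics/{n}.pkl","rb"));q=np.radians(yaw)
    ux=np.array([np.cos(q),np.sin(q)]);uy=np.array([np.sin(q),-np.cos(q)])
    A,B=[onz(m,np.array(p)*.64,ee[2]+zrel)[:2]-ee[:2] for p in(a,b)]
    A=np.array([A@ux,A@uy]);B=np.array([B@ux,B@uy]);d=B-A
    print("far corners tool",A.round(1),B.round(1),"width",np.linalg.norm(d).round(1),"skew deg(tool z+)",np.degrees(np.arctan2(-d[0],d[1])).round(2),"centre x",((A+B)[0]/2-half).round(1),"y",((A+B)[1]/2).round(1))
E
python3 -c '
from held import *
held("w3",np.array([471.7,-229.2,70.1]),7.75,(297,121),(479,121),-8.8,92)
to(586,20,200,13.2)'
```

```text
far corners tool [ 86.6 -32. ] [86.5 28.7] width 60.7 skew deg(tool z+) 0.01 centre x -5.4 y -1.6
at [ 471.7 -229.2   70.1] yaw 7.75 t 4.47 -> shift x 0.1469 y -0.2315 z -0.1299 yaw -0.0951
```

```bash
python3 -m crank '[{"grip":0,"x":0,"y":0,"z":-0.03,"yaw":0},{"grip":0.0,"x":0,"y":0,"z":-0.065,"yaw":0},{"grip":0.0,"x":0,"y":0,"z":-0.1,"yaw":0},{"grip":0.0,"x":0.0,"y":-0.01,"z":-0.12,"yaw":0},{"grip":0.0,"x":0.01,"y":-0.03,"z":-0.125,"yaw":0}]' 12 |head -2
python3 -m crank '[{"grip":0,"x":0.02,"y":-0.03,"z":0,"yaw":0},{"grip":0.0,"x":0.04,"y":-0.06,"z":0,"yaw":0},{"grip":0.0,"x":0.06,"y":-0.09,"z":0,"yaw":0},{"grip":0.0,"x":0.08,"y":-0.12,"z":0,"yaw":0},{"grip":0.0,"x":0.1,"y":-0.15,"z":0,"yaw":0}]' 12 |head -2
python3 -m crank '[{"grip":0,"x":0.02,"y":-0.025,"z":0,"yaw":-0.04},{"grip":0.0,"x":0.03,"y":-0.045,"z":0,"yaw":-0.08},{"grip":0.0,"x":0.037,"y":-0.052,"z":0,"yaw":-0.095},{"grip":0.0,"x":0.037,"y":-0.052,"z":0,"yaw":-0.095},{"grip":0.0,"x":0.037,"y":-0.052,"z":0,"yaw":-0.095}]' 12 |tail -3
python3 snap.py w4
python3 -c '
from h import *
to(586,20,100,13.2)'
```

```text
time_s: 4.88
ee_pos: [476.8, -199.1, 194.8]
time_s: 5.3
ee_pos: [554.7, -33.3, 190.5]
force: [-0.4, -0.6, 0.1]
gripper_width: 63.9
gripper_force: 12.0
at [583.3  20.5 189.9] yaw 13.13 t 5.77 -> shift x -0.1708 y 0.2113 z -0.0401 yaw 0.0983
at [583.3  20.5 189.9] yaw 13.13 t 5.77 -> shift x 0.0025 y 0.0011 z 0.0899 yaw -0.0012
```

View pics/w4.png

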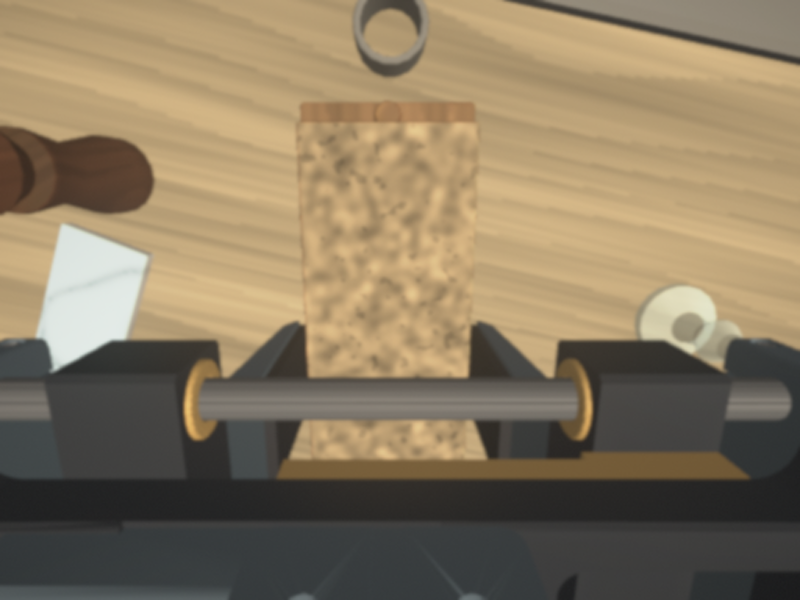

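Held mat over the rack: far corners (297,122),(479,122), far peg top at (387,110), rack plate far edge at row 102 — lined up.

```bash
python3 -c '
from held import *
e=np.array([583.3,20.5,189.9])
held("w4",e,13.13,(297,122),(479,122),-8.8,92)
held("w4",e,13.13,(297,122),(479,122),-3,92)
m,f=pickle.load(open("pics/w4.pkl","rb"));R=np.radians(13.2)
for p,z in (((387,102),72),((301,102),12),((475,102),12)):
  d=onz(m,np.array(p)*.64,z)[:2]-np.array([586,20]); print(d@[np.cos(R),np.sin(R)],d@[-np.sin(R),np.cos(R)])
c=-m["R"].T@m["t"]; print(c-e)
'
```

```text
far corners tool [ 91.6 -31.1] [91.7 32.4] width 63.6 skew deg(tool z+) -0.09 centre x -0.3 y 0.6
far corners tool [ 90.8 -30.1] [90.9 31.3] width 61.4 skew deg(tool z+) -0.09 centre x -1.1 y 0.6
114.68978219946338 0.7843518991864318
125.14743033946802 60.64123947762925
125.18923318679772 -60.38119907018853
[ 67.25736496  15.24564175 158.34245594]
```

```bash
python3 -m crank '[{"grip":0,"x":0.001,"y":0.001,"z":0.02,"yaw":0},{"grip":0.0,"x":0.002,"y":0.001,"z":0.05,"yaw":0},{"grip":0.0,"x":0.003,"y":0.001,"z":0.075,"yaw":0},{"grip":0.0,"x":0.003,"y":0.001,"z":0.09,"yaw":0},{"grip":0.0,"x":0.003,"y":0.001,"z":0.095,"yaw":0}]' 12 |head -3
python3 -m crank '[{"grip":0,"x":0,"y":0,"z":0,"yaw":0},{"grip":0.0,"x":0.0,"y":0,"z":0.01,"yaw":0},{"grip":0.0,"x":0,"y":0,"z":0.02,"yaw":0},{"grip":0.0,"x":0.0,"y":0,"z":0.03,"yaw":0},{"grip":0.0,"x":0.0,"y":0,"z":0.04,"yaw":0}]' 12 |tail -5
python3 -c '
from h import *
to(586.3,20,38.8,13.2)'
```

```text
time_s: 6.18
ee_pos: [584.6, 19.5, 92.3]
ee_rot: [-180.0, 0.3, 13.1]
ee_pos: [587.2, 21.2, 54.5]
ee_rot: [180.0, -0.0, 13.2]
force: [-0.5, -0.3, -0.3]
gripper_width: 63.8
gripper_force: 12.0
at [587.2  21.2  54.5] yaw 13.19 t 6.6 -> shift x -0.0011 y 0.0010 z 0.0157 yaw -0.0002
```

```bash
python3 -m crank '[{"grip":0,"x":0,"y":0.001,"z":0.004,"yaw":0},{"grip":0.0,"x":-0.001,"y":0.001,"z":0.008,"yaw":0},{"grip":0.0,"x":-0.001,"y":0.001,"z":0.011,"yaw":0},{"grip":0.0,"x":-0.001,"y":0.001,"z":0.012,"yaw":0},{"grip":0.0,"x":-0.001,"y":0.001,"z":0.013,"yaw":0}]' 12
python3 -m crank '[{"grip":0,"x":0,"y":0,"z":0.001,"yaw":0},{"grip":0.0,"x":0.0,"y":0,"z":0.002,"yaw":0},{"grip":0.0,"x":0,"y":0,"z":0.002,"yaw":0},{"grip":0.0,"x":0.0,"y":0,"z":0.002,"yaw":0},{"grip":0.0,"x":0.0,"y":0,"z":0.002,"yaw":0}]' 12
```

```text
time_s: 7.02
ee_pos: [586.5, 20.1, 42.0]
ee_rot: [180.0, -0.0, 13.2]
force: [0.1, -0.5, -0.2]
gripper_width: 64.1
gripper_force: 12.0
time_s: 7.43
ee_pos: [586.4, 20.1, 40.1]
ee_rot: [180.0, -0.0, 13.2]
force: [0.1, 0.1, 0.3]
gripper_width: 63.8
gripper_force: 12.0
```

```bash
python3 -m crank '[{"grip":0,"x":0,"y":0,"z":0.0007,"yaw":0},{"grip":0.0,"x":0.0,"y":0,"z":0.0014,"yaw":0},{"grip":0.0,"x":0,"y":0,"z":0.002,"yaw":0},{"grip":0.0,"x":0.0,"y":0,"z":0.002,"yaw":0},{"grip":0.0,"x":0.0,"y":0,"z":0.002,"yaw":0}]' 12
```

```text
time_s: 7.85
ee_pos: [586.4, 20.1, 38.9]
ee_rot: [180.0, -0.0, 13.2]
force: [-1.5, -1.4, 4.8]
gripper_width: 63.9
gripper_force: 12.0
```

```bash
python3 -m crank '[{"grip":0.08,"x":0,"y":0,"z":0,"yaw":0},{"grip":0.08,"x":0.0,"y":0,"z":0,"yaw":0},{"grip":0.08,"x":0,"y":0,"z":0,"yaw":0},{"grip":0.08,"x":0.0,"y":0,"z":0,"yaw":0},{"grip":0.08,"x":0.0,"y":0,"z":-0.01,"yaw":0}]' |tail -3
python3 -m crank '[{"grip":0.0912,"x":0,"y":0,"z":-0.02,"yaw":0},{"grip":0.0912,"x":0.0,"y":0,"z":-0.05,"yaw":0},{"grip":0.0912,"x":0,"y":0,"z":-0.09,"yaw":0},{"grip":0.0912,"x":0.0,"y":0,"z":-0.13,"yaw":0},{"grip":0.0912,"x":0.0,"y":0,"z":-0.16,"yaw":0}]' |tail -4
python3 -c '
from h import *
to(472.2,245.5,150,-8.75)'
```

```text
force: [0.2, 0.8, 1.0]
gripper_width: 79.8
gripper_force: 0.0
ee_rot: [180.0, -0.2, 13.2]
force: [1.7, -0.0, -0.3]
gripper_width: 91.0
gripper_force: 0.0
at [586.9  20.2 212. ] yaw 13.2 t 8.68 -> shift x -0.0602 y -0.2455 z 0.0620 yaw 0.3830
```

```bash
python3 -m crank '[{"grip":0.0912,"x":-0.009,"y":-0.037,"z":0,"yaw":0},{"grip":0.0912,"x":-0.018,"y":-0.074,"z":0,"yaw":0},{"grip":0.0912,"x":-0.027,"y":-0.111,"z":0,"yaw":0},{"grip":0.0912,"x":-0.036,"y":-0.148,"z":0,"yaw":0},{"grip":0.0912,"x":-0.045,"y":-0.185,"z":0,"yaw":0}]' |head -2
python3 -m crank '[{"grip":0.0912,"x":-0.007,"y":-0.025,"z":0,"yaw":0.1},{"grip":0.0912,"x":-0.012,"y":-0.05,"z":0,"yaw":0.2},{"grip":0.0912,"x":-0.015,"y":-0.06,"z":0,"yaw":0.3},{"grip":0.0912,"x":-0.015,"y":-0.06,"z":0.0,"yaw":0.383},{"grip":0.0912,"x":-0.015,"y":-0.06,"z":0.0,"yaw":0.383}]' |head -3
python3 snap.py w5
python3 -c '
from h import *
to(472.2,245.5,100,-8.75)'
```

```text
time_s: 9.1
ee_pos: [499.1, 191.2, 208.7]
time_s: 9.52
ee_pos: [471.4, 245.8, 208.5]
ee_rot: [-180.0, -0.0, -8.7]
at [471.7 245.3 208.4] yaw -8.6 t 9.57 -> shift x 0.0635 y 0.4650 z -0.0216 yaw -0.2809
at [471.7 245.3 208.4] yaw -8.6 t 9.57 -> shift x 0.0005 y -0.0003 z 0.1084 yaw 0.0027
```

View pics/w5.png

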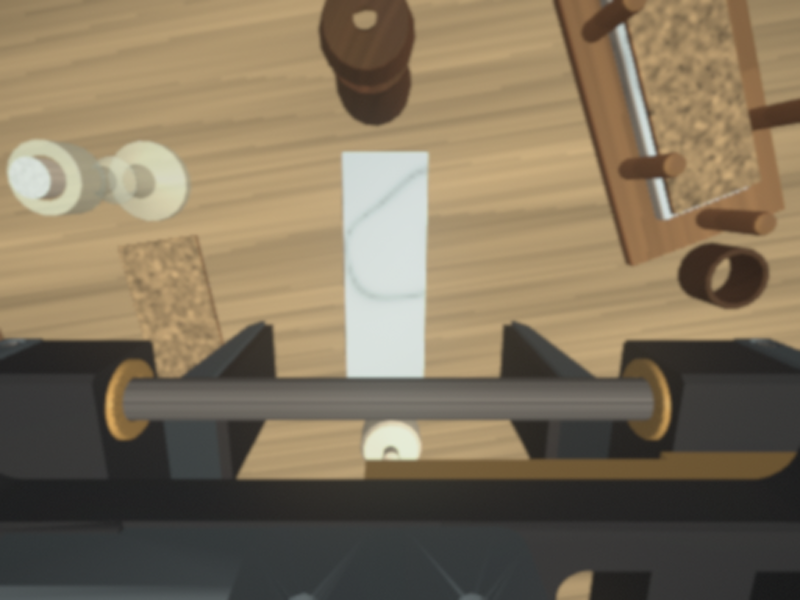

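The long mat lies in the rack. The long board is centred under the tool (far corners (342,152),(428,152)), and the short mat's far corners are at (121,247) and (198,236).

```bash
python3 -c '
from held import *
e=np.array([471.7,245.3,208.4])
held("w5",e,-8.6,(342,152),(428,152),12-208.4,95)
m,f=pickle.load(open("pics/w5.pkl","rb"))
a,b,c,d=[onz(m,np.array(p)*.64,6)[:2] for p in ((121,247),(198,236),(152,350),(220,333))]
for v in(a-c,b-d): print(np.degrees(np.arctan2(v[1],v[0])))
v=a-b;print(np.degrees(np.arctan2(v[1],v[0]))-90,np.linalg.norm(v))
u=np.array([v[1],-v[0]])/np.linalg.norm(v);print((a+b)/2-62*u)'
```

```text
far corners tool [ 95.7 -33.9] [95.6 30.9] width 64.8 skew deg(tool z+) 0.1 centre x 0.7 y -1.5
0.24980734008505223
-1.5094416826558827
-0.7156000344608486 63.58755084227181
[464.75247665 422.75273326]
```

```bash
python3 -m crank '[{"grip":0.0912,"x":0.001,"y":-0.001,"z":0.03,"yaw":0},{"grip":0.0912,"x":0.001,"y":-0.0015,"z":0.065,"yaw":0},{"grip":0.0912,"x":0.001,"y":-0.0015,"z":0.1,"yaw":0},{"grip":0.0912,"x":0.001,"y":-0.0015,"z":0.135,"yaw":0},{"grip":0.0912,"x":0.001,"y":-0.0015,"z":0.16,"yaw":0}]' |head -2
python3 -m crank '[{"grip":0.085,"x":0,"y":0,"z":0.015,"yaw":0},{"grip":0.08,"x":0,"y":0,"z":0.025,"yaw":0},{"grip":0.075,"x":0,"y":0,"z":0.03,"yaw":0},{"grip":0.075,"x":0,"y":0,"z":0.032,"yaw":0},{"grip":0.075,"x":0,"y":0,"z":0.032,"yaw":0}]' 30 |sed -n 2,5p
python3 -m crank '[{"grip":0.07,"x":0,"y":0,"z":0,"yaw":0},{"grip":0,"x":0,"y":0,"z":0,"yaw":0},{"grip":0,"x":0,"y":0,"z":0,"yaw":0},{"grip":0,"x":0,"y":0,"z":0,"yaw":0},{"grip":0,"x":0,"y":0,"z":0,"yaw":0}]' 30
```

```text
time_s: 9.98
ee_pos: [472.2, 245.1, 45.6]
ee_pos: [473.8, 246.3, 16.4]
ee_rot: [-180.0, -0.1, -8.7]
force: [0.1, 0.5, 0.2]
gripper_width: 74.9
time_s: 10.82
ee_pos: [474.1, 246.9, 17.0]
ee_rot: [-179.9, -0.1, -8.8]
force: [0.5, 1.3, 6.9]
gripper_width: 65.9
gripper_force: 30.0
```

```bash
python3 -m crank '[{"grip":0,"x":0,"y":0,"z":-0.004,"yaw":0},{"grip":0,"x":0,"y":0,"z":-0.015,"yaw":0},{"grip":0,"x":0,"y":0,"z":-0.04,"yaw":0},{"grip":0,"x":0,"y":0,"z":-0.07,"yaw":0},{"grip":0,"x":0,"y":0,"z":-0.1,"yaw":0}]' 30 |tail -4
python3 -m crank '[{"grip":0,"x":0,"y":0,"z":-0.03,"yaw":0},{"grip":0,"x":0,"y":0,"z":-0.06,"yaw":0},{"grip":0,"x":0,"y":0,"z":-0.08,"yaw":0},{"grip":0,"x":0,"y":0,"z":-0.09,"yaw":0},{"grip":0,"x":0,"y":0,"z":-0.09,"yaw":0}]' 30 |tail -4
python3 -c '
from h import *
to(586,20,200,13.2)'
```

```text
ee_rot: [179.8, 0.2, -8.7]
force: [0.2, 0.1, -5.6]
gripper_width: 66.0
gripper_force: 30.0
ee_rot: [-179.9, -0.1, -8.7]
force: [0.3, 0.7, -4.8]
gripper_width: 65.3
gripper_force: 30.0
at [473.6 246.3 207.3] yaw -8.74 t 11.65 -> shift x 0.1455 y 0.2066 z 0.0073 yaw -0.3830
```

```bash
python3 -m crank '[{"grip":0,"x":0.01,"y":0.015,"z":0,"yaw":0},{"grip":0,"x":0.028,"y":0.04,"z":0,"yaw":0},{"grip":0,"x":0.048,"y":0.068,"z":0,"yaw":0},{"grip":0,"x":0.068,"y":0.096,"z":0,"yaw":0},{"grip":0,"x":0.088,"y":0.124,"z":0,"yaw":0}]' 30 |head -2
python3 -m crank '[{"grip":0,"x":0.02,"y":0.028,"z":0,"yaw":-0.08},{"grip":0,"x":0.038,"y":0.054,"z":0,"yaw":-0.16},{"grip":0,"x":0.05,"y":0.072,"z":0,"yaw":-0.24},{"grip":0,"x":0.056,"y":0.08,"z":0,"yaw":-0.32},{"grip":0,"x":0.0575,"y":0.0825,"z":0,"yaw":-0.383}]' 30 |tail -4
python3 -m crank '[{"grip":0,"x":0,"y":0,"z":0,"yaw":0},{"grip":0,"x":0,"y":0,"z":0,"yaw":0},{"grip":0,"x":0,"y":0,"z":0.01,"yaw":0},{"grip":0,"x":0,"y":0,"z":0.01,"yaw":0},{"grip":0,"x":0,"y":0,"z":0.01,"yaw":0}]' 30 |tail -4
python3 - <<'E'
import pickle
from h import *
import os
os.system("python3 snap.py w6"); to(586,20,100,13.2)
m,f=pickle.load(open("pics/w6.pkl","rb"))
c=cv2.cvtColor(f[40:240,150:350],cv2.COLOR_RGB2BGR);cv2.imwrite("pics/w6c.png",cv2.resize(c,(600,600),interpolation=cv2.INTER_CUBIC))
E
```

```text
time_s: 12.07
ee_pos: [540.1, 108.7, 203.0]
ee_rot: [-180.0, 0.3, 13.3]
force: [0.2, 0.1, -6.0]
gripper_width: 65.7
gripper_force: 30.0
ee_rot: [-180.0, 0.2, 13.2]
force: [-0.5, -0.2, -4.7]
gripper_width: 65.5
gripper_force: 30.0
at [585.   20.5 195.2] yaw 13.21 t 12.95 -> shift x -0.1727 y 0.2106 z -0.0348 yaw 0.0997
this script no longer has the robotException ignored in: <_io.TextIOWrapper mode='rw' encoding='UTF-8'>
Traceback (most recent call last):
BrokenPipeError: [Errno 32] Broken pipe
```

```bash
cat > far.py <<'E'
import sys
from held import *
def far(n,lo=170,hi=325,r0=40,r1=200):
    m,f=pickle.load(open(f"pics/{n}.pkl","rb"));h=cv2.cvtColor(f,cv2.COLOR_RGB2HSV)
    w=((h[...,1]<45)&(h[...,2]>150)).astype(np.uint8);w[:r0]=0;w[r1:]=0;w[:,:lo]=0;w[:,hi:]=0
    k,l,s,_=cv2.connectedComponentsWithStats(w);i=1+np.argmax(s[1:,4]);print(s[i])
    rs=range(s[i][1]+5,s[i][1]+60,5);L=[(np.where(l[r]==i)[0].min(),r) for r in rs];R=[(np.where(l[r]==i)[0].max()+1,r) for r in rs]
    c0=[c for c in range(s[i][0]+12,s[i][0]+s[i][2]-12,6)];Tp=np.array([(c,np.where(l[:,c]==i)[0].min()) for c in c0],float)
    fl=np.polyfit(*np.array(L,float).T[::-1],1);fr=np.polyfit(*np.array(R,float).T[::-1],1);ft=np.polyfit(*Tp.T,1)
    out=[]
    for q in(fl,fr):
        y=(ft[0]*q[1]+ft[1])/(1-ft[0]*q[0]);out.append(((q[0]*y+q[1])/.64,y/.64))
    print(np.round(out,1).tolist());return out
E
python3 -c '
from far import *
a,b=far("w6")
held("w6",np.array([585.,20.5,195.2]),13.21,a,b,-5,95)
to(586,20,100,13.2)'
```

```text
[  187    72   123   128 14957]
[[292.4, 113.2], [485.1, 113.7]]
far corners tool [ 92.8 -31.3] [92.7 33.8] width 65.1 skew deg(tool z+) 0.11 centre x -2.2 y 1.3
at [585.   20.5 195.2] yaw 13.21 t 12.95 -> shift x 0.0009 y 0.0007 z 0.0952 yaw 0.0002
```

```bash
python3 -m crank '[{"grip":0,"x":0.001,"y":0,"z":0.015,"yaw":0},{"grip":0.0,"x":0.002,"y":0,"z":0.04,"yaw":0},{"grip":0.0,"x":0.003,"y":0,"z":0.065,"yaw":0},{"grip":0.0,"x":0.003,"y":0,"z":0.085,"yaw":0},{"grip":0.0,"x":0.003,"y":0,"z":0.1,"yaw":0}]' 30 |head -3
python3 -m crank '[{"grip":0,"x":0,"y":0,"z":0.01,"yaw":0},{"grip":0.0,"x":0.0,"y":0,"z":0.018,"yaw":0},{"grip":0.0,"x":0,"y":0,"z":0.024,"yaw":0},{"grip":0.0,"x":0.0,"y":0,"z":0.028,"yaw":0},{"grip":0.0,"x":0.0,"y":0,"z":0.03,"yaw":0}]' 30 |tail -5
python3 -c '
from h import *
to(586+2.2*.9736,20+2.2*.228,47,13.2)'
```

```text
time_s: 13.37
ee_pos: [587.6, 21.0, 94.3]
ee_rot: [-180.0, 0.1, 13.2]
ee_pos: [588.8, 20.8, 66.0]
ee_rot: [180.0, -0.0, 13.2]
force: [0.2, 0.7, -4.5]
gripper_width: 65.5
gripper_force: 30.0
at [588.8  20.8  66. ] yaw 13.19 t 13.78 -> shift x -0.0007 y 0.0001 z 0.0190 yaw -0.0001
```

```bash
python3 -m crank '[{"grip":0,"x":0,"y":0,"z":0.005,"yaw":0},{"grip":0.0,"x":-0.001,"y":0,"z":0.01,"yaw":0},{"grip":0.0,"x":-0.001,"y":0,"z":0.014,"yaw":0},{"grip":0.0,"x":-0.001,"y":0,"z":0.016,"yaw":0},{"grip":0.0,"x":-0.001,"y":0,"z":0.017,"yaw":0}]' 30
python3 -m crank '[{"grip":0,"x":0,"y":0,"z":0.0005,"yaw":0},{"grip":0.0,"x":0.0,"y":0,"z":0.001,"yaw":0},{"grip":0.0,"x":0,"y":0,"z":0.0015,"yaw":0},{"grip":0.0,"x":0.0,"y":0,"z":0.0015,"yaw":0},{"grip":0.0,"x":0.0,"y":0,"z":0.0015,"yaw":0}]' 30
```

```text
time_s: 14.2
ee_pos: [587.3, 20.5, 48.5]
ee_rot: [-180.0, 0.0, 13.2]
force: [-0.9, -0.4, -4.9]
gripper_width: 65.4
gripper_force: 30.0
time_s: 14.62
ee_pos: [587.6, 20.5, 47.6]
ee_rot: [180.0, -0.0, 13.2]
force: [0.4, 0.3, -5.1]
gripper_width: 65.5
gripper_force: 30.0
```

```bash
python3 -m crank '[{"grip":0,"x":0,"y":0,"z":0.0005,"yaw":0},{"grip":0.0,"x":0.0,"y":0,"z":0.001,"yaw":0},{"grip":0.0,"x":0,"y":0,"z":0.0015,"yaw":0},{"grip":0.0,"x":0.0,"y":0,"z":0.0015,"yaw":0},{"grip":0.0,"x":0.0,"y":0,"z":0.0015,"yaw":0}]' 30
```

```text
time_s: 15.03
ee_pos: [587.7, 20.5, 47.1]
ee_rot: [180.0, -0.1, 13.2]
force: [-2.9, -0.1, 5.0]
gripper_width: 65.6
gripper_force: 30.0
```

```bash
python3 -m crank '[{"grip":0.08,"x":0,"y":0,"z":0,"yaw":0},{"grip":0.08,"x":0.0,"y":0,"z":0,"yaw":0},{"grip":0.08,"x":0,"y":0,"z":0,"yaw":0},{"grip":0.08,"x":0.0,"y":0,"z":0,"yaw":0},{"grip":0.08,"x":0.0,"y":0,"z":-0.01,"yaw":0}]' |tail -3
python3 -m crank '[{"grip":0.0912,"x":0,"y":0,"z":-0.02,"yaw":0},{"grip":0.0912,"x":0.0,"y":0,"z":-0.05,"yaw":0},{"grip":0.0912,"x":0,"y":0,"z":-0.09,"yaw":0},{"grip":0.0912,"x":0.0,"y":0,"z":-0.13,"yaw":0},{"grip":0.0912,"x":0.0,"y":0,"z":-0.16,"yaw":0}]' |tail -4
python3 snap.py w7
python3 -c '
from h import *
to(464.7,422.5,200,-0.7)'
```

```text
force: [-0.3, 0.4, 0.4]
gripper_width: 79.9
gripper_force: 0.0
ee_rot: [179.9, -0.3, 13.2]
force: [0.8, -0.7, 0.1]
gripper_width: 91.4
gripper_force: 0.0
at [591.3  20.6 226.2] yaw 13.2 t 15.92 -> shift x -0.1789 y 0.2093 z -0.0038 yaw 0.0995
at [591.3  20.6 226.2] yaw 13.2 t 15.92 -> shift x -0.0315 y -0.4202 z 0.0262 yaw 0.2426
```

```bash
for i in 1 2; do :; done
python3 -m crank '[{"grip":0.0912,"x":-0.003,"y":-0.038,"z":0,"yaw":0},{"grip":0.0912,"x":-0.006,"y":-0.077,"z":0,"yaw":0},{"grip":0.0912,"x":-0.009,"y":-0.116,"z":0,"yaw":0},{"grip":0.0912,"x":-0.012,"y":-0.155,"z":0,"yaw":0},{"grip":0.0912,"x":-0.015,"y":-0.194,"z":0,"yaw":0}]' |head -2
python3 -m crank '[{"grip":0.0912,"x":-0.003,"y":-0.039,"z":0,"yaw":0},{"grip":0.0912,"x":-0.006,"y":-0.078,"z":0,"yaw":0},{"grip":0.0912,"x":-0.009,"y":-0.117,"z":0,"yaw":0},{"grip":0.0912,"x":-0.012,"y":-0.155,"z":0,"yaw":0},{"grip":0.0912,"x":-0.014,"y":-0.19,"z":0,"yaw":0}]' |head -2
python3 -m crank '[{"grip":0.0912,"x":-0.002,"y":-0.025,"z":0,"yaw":0.1},{"grip":0.0912,"x":-0.002,"y":-0.035,"z":0,"yaw":0.2},{"grip":0.0912,"x":-0.002,"y":-0.036,"z":0,"yaw":0.243},{"grip":0.0912,"x":-0.002,"y":-0.036,"z":0.0,"yaw":0.243},{"grip":0.0912,"x":-0.002,"y":-0.036,"z":0.0,"yaw":0.243}]' |head -3
python3 snap.py w8
python3 -c '
from h import *
to(464.7,422.5,16,-0.7)'
```

```text
time_s: 16.33
ee_pos: [527.8, 207.4, 216.5]
time_s: 16.75
ee_pos: [470.4, 389.8, 216.4]
time_s: 17.17
ee_pos: [461.3, 422.4, 216.0]
ee_rot: [180.0, -0.0, -0.6]
at [461.5 422.  216. ] yaw -0.67 t 17.22 -> shift x 0.0111 y 0.6459 z -0.0140 yaw -0.1426
at [461.5 422.  216. ] yaw -0.67 t 17.22 -> shift x 0.0032 y -0.0005 z 0.2000 yaw 0.0005
```

View pics/w8.png

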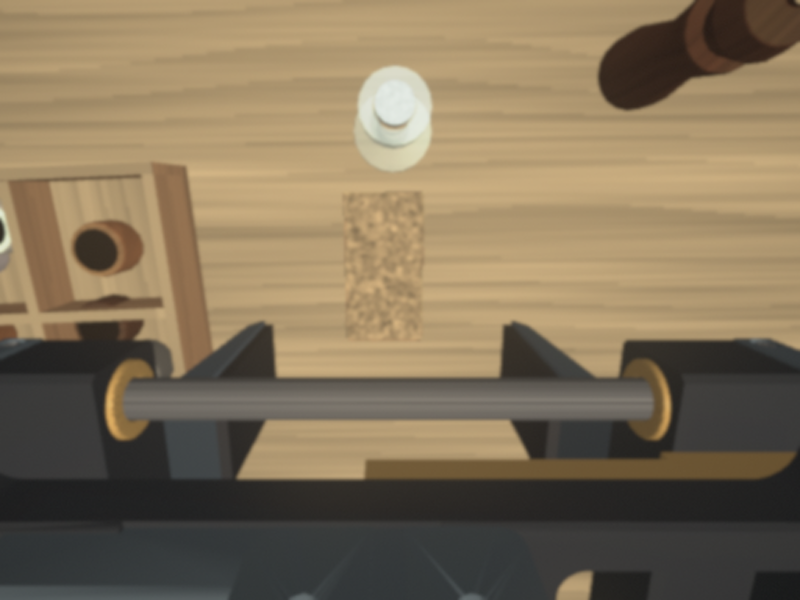

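Short mat corners at (343,193),(423,192),(422,340),(346,340); candlestick and tray stand clear of the gripper.

```bash
python3 -c '
from held import *
m,f=pickle.load(open("pics/w8.pkl","rb"))
p=pose([onz(m,np.array(p)*.64,6) for p in ((343,193),(423,192),(422,340),(346,340))]);print(p)
to(p[0][0],p[0][1],15,p[2])'
python3 -c '
from far import *
m,f=pickle.load(open("pics/w7.pkl","rb"));h=cv2.cvtColor(f,cv2.COLOR_RGB2HSV)
a,b=far("w7",170,325,20,200)
for z in (42,): 
  d=[onz(m,np.array(p)*.64,z)[:2]-np.array([586,20]) for p in (a,b)];R=np.radians(13.2)
  print([(v@[np.cos(R),np.sin(R)],v@[-np.sin(R),np.cos(R)]) for v in d])'
```

```text
(array([465.7, 424.5]), array([ 65.8, 124.4]), np.float32(-0.6))
at [461.5 422.  216. ] yaw -0.67 t 17.22 -> shift x 0.0042 y -0.0025 z 0.2010 yaw -0.0013
[ 217   99   61  101 5931]
[[338.4, 154.7], [433.9, 154.7]]
[(np.float64(95.67447793169835), np.float64(33.91502843432557)), (np.float64(95.70310073874386), np.float64(-34.42223116375662))]
```

```bash
python3 -m crank '[{"grip":0.0912,"x":0.002,"y":-0.001,"z":0.03,"yaw":0},{"grip":0.0912,"x":0.004,"y":-0.002,"z":0.065,"yaw":0},{"grip":0.0912,"x":0.004,"y":-0.002,"z":0.103,"yaw":0},{"grip":0.0912,"x":0.004,"y":-0.002,"z":0.14,"yaw":0},{"grip":0.0912,"x":0.004,"y":-0.002,"z":0.168,"yaw":0}]' |head -2
python3 -m crank '[{"grip":0.085,"x":0,"y":0,"z":0.015,"yaw":0},{"grip":0.08,"x":0,"y":0,"z":0.025,"yaw":0},{"grip":0.075,"x":0,"y":0,"z":0.03,"yaw":0},{"grip":0.075,"x":0,"y":0,"z":0.032,"yaw":0},{"grip":0.075,"x":0,"y":0,"z":0.0325,"yaw":0}]' 12 |sed -n 2,5p
python3 -m crank '[{"grip":0.07,"x":0,"y":0,"z":0,"yaw":0},{"grip":0.07,"x":0,"y":0,"z":0,"yaw":0},{"grip":0.068,"x":0,"y":0,"z":0,"yaw":0},{"grip":0.068,"x":0,"y":0,"z":0,"yaw":0},{"grip":0.068,"x":0,"y":0,"z":0,"yaw":0}]' 12
```

```text
time_s: 17.63
ee_pos: [464.9, 422.6, 45.4]
ee_pos: [466.2, 424.6, 16.3]
ee_rot: [-179.9, -0.1, -0.7]
force: [0.7, -0.9, 0.2]
gripper_width: 74.8
time_s: 18.47
ee_pos: [465.6, 424.4, 15.9]
ee_rot: [-180.0, -0.0, -0.7]
force: [-1.3, -0.2, -0.3]
gripper_width: 67.8
gripper_force: 0.0
```

Lower 1 mm, grip and lift.

```bash
python3 -m crank '[{"grip":0.068,"x":0,"y":0,"z":0.001,"yaw":0},{"grip":0,"x":0,"y":0,"z":0.001,"yaw":0},{"grip":0,"x":0,"y":0,"z":0.001,"yaw":0},{"grip":0,"x":0,"y":0,"z":0.001,"yaw":0},{"grip":0,"x":0,"y":0,"z":0.001,"yaw":0}]' 12
python3 -m crank '[{"grip":0,"x":0,"y":0,"z":-0.004,"yaw":0},{"grip":0,"x":0,"y":0,"z":-0.015,"yaw":0},{"grip":0,"x":0,"y":0,"z":-0.04,"yaw":0},{"grip":0,"x":0,"y":0,"z":-0.075,"yaw":0},{"grip":0,"x":0,"y":0,"z":-0.11,"yaw":0}]' 12 |tail -4
python3 -m crank '[{"grip":0,"x":0,"y":0,"z":-0.03,"yaw":0},{"grip":0,"x":0,"y":0,"z":-0.06,"yaw":0},{"grip":0,"x":0,"y":0,"z":-0.08,"yaw":0},{"grip":0,"x":0,"y":0.01,"z":-0.09,"yaw":0},{"grip":0,"x":0,"y":0.03,"z":-0.09,"yaw":0}]' 12 |tail -4
python3 -c '
from h import *
to(586,20,200,13.2)'
```

```text
time_s: 18.88
ee_pos: [465.5, 424.3, 14.4]
ee_rot: [180.0, 0.0, -0.7]
force: [-0.1, -0.7, -0.4]
gripper_width: 63.6
gripper_force: 12.0
ee_rot: [179.9, 0.1, -0.7]
force: [0.3, 0.9, -1.2]
gripper_width: 63.8
gripper_force: 12.0
ee_rot: [-179.7, -0.3, -0.6]
force: [-0.0, -0.0, 0.4]
gripper_width: 63.7
gripper_force: 12.0
at [466.  395.8 217.8] yaw -0.62 t 19.72 -> shift x 0.1240 y 0.3745 z 0.0178 yaw -0.2412
```

```bash
python3 -m crank '[{"grip":0,"x":0.012,"y":0.035,"z":0,"yaw":0},{"grip":0,"x":0.025,"y":0.072,"z":0,"yaw":0},{"grip":0,"x":0.038,"y":0.11,"z":0,"yaw":0},{"grip":0,"x":0.05,"y":0.148,"z":0,"yaw":0},{"grip":0,"x":0.063,"y":0.186,"z":0,"yaw":0}]' 12 |head -2
python3 -m crank '[{"grip":0,"x":0.012,"y":0.037,"z":0,"yaw":-0.04},{"grip":0,"x":0.025,"y":0.074,"z":0,"yaw":-0.1},{"grip":0,"x":0.037,"y":0.111,"z":0,"yaw":-0.16},{"grip":0,"x":0.049,"y":0.148,"z":0,"yaw":-0.22},{"grip":0,"x":0.058,"y":0.175,"z":0,"yaw":-0.241}]' 12 |tail -4
python3 -m crank '[{"grip":0,"x":0.003,"y":0.011,"z":0,"yaw":0},{"grip":0,"x":0.003,"y":0.013,"z":0,"yaw":0},{"grip":0,"x":0.003,"y":0.013,"z":0,"yaw":0},{"grip":0,"x":0.003,"y":0.013,"z":0.005,"yaw":0},{"grip":0,"x":0.003,"y":0.013,"z":0.005,"yaw":0}]' 12 |tail -4
python3 snap.py w9
python3 - <<'E'
from h import *
import pickle
to(586,20,100,13.2)
m,f=pickle.load(open("pics/w9.pkl","rb"))
c=cv2.cvtColor(f[40:240,150:350],cv2.COLOR_RGB2BGR);cv2.imwrite("pics/w9c.png",cv2.resize(c,(600,600),interpolation=cv2.INTER_CUBIC))
E
```

```text
time_s: 20.13
ee_pos: [525.0, 204.9, 214.2]
ee_rot: [179.9, 0.1, 13.1]
force: [0.6, -0.5, -0.2]
gripper_width: 63.5
gripper_force: 12.0
ee_rot: [-180.0, 0.1, 13.2]
force: [0.1, -0.0, -0.3]
gripper_width: 64.2
gripper_force: 12.0
at [586.4  21.3 208.8] yaw 13.19 t 21.02 -> shift x -0.1742 y 0.2111 z -0.0212 yaw 0.0993
at [586.4  21.3 208.8] yaw 13.19 t 21.02 -> shift x -0.0007 y 0.0012 z 0.1088 yaw -0.0002
```

View pics/w9c.png

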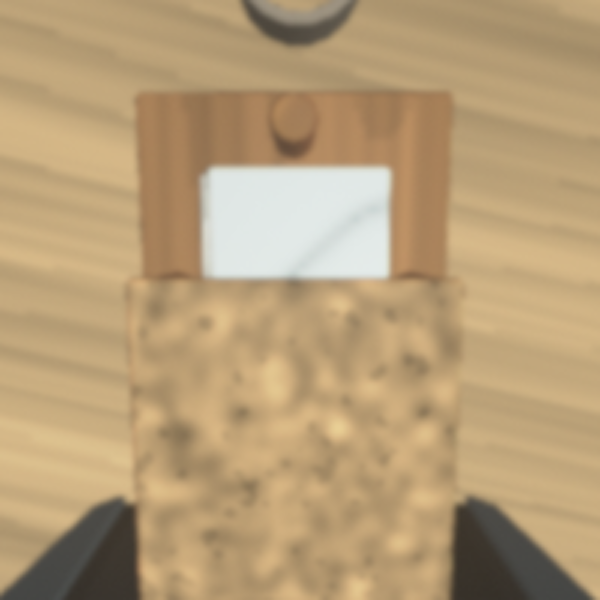

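The crop shows the held short mat with far corners at crop (127,281),(465,283), and the placed long board lying square in the rack ahead of it.

```bash
python3 -c '
from held import *
held("w9",np.array([586.4,21.3,208.8]),13.19,(300.5,208.9),(476.6,209.8),-8.4,62)
to(586,20,100,13.2)'
```

```text
far corners tool [ 61.3 -30.5] [61.  33.5] width 64.0 skew deg(tool z+) 0.27 centre x -0.8 y 1.5
at [586.4  21.3 208.8] yaw 13.19 t 21.02 -> shift x -0.0007 y 0.0012 z 0.1088 yaw -0.0002
```

```bash
python3 -m crank '[{"grip":0,"x":0,"y":0.001,"z":0.015,"yaw":0},{"grip":0.0,"x":0,"y":0.001,"z":0.04,"yaw":0},{"grip":0.0,"x":0,"y":0.001,"z":0.065,"yaw":0},{"grip":0.0,"x":0,"y":0.001,"z":0.085,"yaw":0},{"grip":0.0,"x":0,"y":0.001,"z":0.1,"yaw":0}]' 12 |head -3
python3 -m crank '[{"grip":0,"x":0,"y":0,"z":0.01,"yaw":0},{"grip":0.0,"x":0.0,"y":0,"z":0.019,"yaw":0},{"grip":0.0,"x":0,"y":0,"z":0.027,"yaw":0},{"grip":0.0,"x":0.0,"y":0,"z":0.033,"yaw":0},{"grip":0.0,"x":0.0,"y":0,"z":0.036,"yaw":0}]' 12 |tail -5
python3 -c '
from h import *
to(586+.8,20.2,56.4,13.2)'
```

```text
time_s: 21.43
ee_pos: [586.3, 20.1, 107.5]
ee_rot: [-180.0, 0.1, 13.2]
ee_pos: [587.5, 19.0, 73.0]
ee_rot: [180.0, 0.0, 13.1]
force: [-0.3, 0.4, -0.7]
gripper_width: 64.0
gripper_force: 12.0
at [587.5  19.   73. ] yaw 13.1 t 21.85 -> shift x -0.0005 y -0.0013 z 0.0166 yaw -0.0018
```

```bash
python3 -m crank '[{"grip":0,"x":0,"y":-0.001,"z":0.005,"yaw":0},{"grip":0.0,"x":0,"y":-0.001,"z":0.009,"yaw":0},{"grip":0.0,"x":0,"y":-0.001,"z":0.012,"yaw":0},{"grip":0.0,"x":0,"y":-0.001,"z":0.014,"yaw":0},{"grip":0.0,"x":0,"y":-0.001,"z":0.0145,"yaw":0}]' 12
python3 -m crank '[{"grip":0,"x":0,"y":0,"z":0.0005,"yaw":0},{"grip":0.0,"x":0.0,"y":0,"z":0.001,"yaw":0},{"grip":0.0,"x":0,"y":0,"z":0.0015,"yaw":0},{"grip":0.0,"x":0.0,"y":0,"z":0.0015,"yaw":0},{"grip":0.0,"x":0.0,"y":0,"z":0.0015,"yaw":0}]' 12
```

```text
time_s: 22.27
ee_pos: [587.3, 19.7, 58.7]
ee_rot: [180.0, 0.0, 13.1]
force: [-0.1, -0.9, -0.9]
gripper_width: 64.0
gripper_force: 12.0
time_s: 22.68
ee_pos: [587.4, 19.8, 57.5]
ee_rot: [180.0, -0.0, 13.1]
force: [0.0, 0.9, -0.2]
gripper_width: 63.9
gripper_force: 12.0
```

```bash
python3 -m crank '[{"grip":0,"x":-0.0005,"y":0,"z":0.0005,"yaw":0},{"grip":0.0,"x":-0.0005,"y":0,"z":0.001,"yaw":0},{"grip":0.0,"x":-0.0005,"y":0,"z":0.0015,"yaw":0},{"grip":0.0,"x":-0.0005,"y":0,"z":0.0018,"yaw":0},{"grip":0.0,"x":-0.0005,"y":0,"z":0.0018,"yaw":0}]' 12
```

```text
time_s: 23.1
ee_pos: [586.9, 19.7, 56.3]
ee_rot: [180.0, -0.0, 13.1]
force: [-1.2, -1.0, 4.6]
gripper_width: 63.6
gripper_force: 12.0
```

```bash
python3 -m crank '[{"grip":0.08,"x":0,"y":0,"z":0,"yaw":0},{"grip":0.08,"x":0.0,"y":0,"z":0,"yaw":0},{"grip":0.08,"x":0,"y":0,"z":0,"yaw":0},{"grip":0.08,"x":0.0,"y":0,"z":0,"yaw":0},{"grip":0.08,"x":0.0,"y":0,"z":-0.01,"yaw":0}]' |tail -3
python3 -m crank '[{"grip":0.0912,"x":0,"y":0,"z":-0.02,"yaw":0},{"grip":0.0912,"x":0.0,"y":0,"z":-0.05,"yaw":0},{"grip":0.0912,"x":0,"y":0,"z":-0.09,"yaw":0},{"grip":0.0912,"x":0.0,"y":0,"z":-0.13,"yaw":0},{"grip":0.0912,"x":0.0,"y":0,"z":-0.16,"yaw":0}]' |tail -4
python3 snap.py w10
python3 -c '
from h import *
to(458.2,-417.1,200,19.3)'
```

```text
force: [-0.9, 0.0, 0.8]
gripper_width: 80.1
gripper_force: 0.0
ee_rot: [179.9, -0.2, 13.1]
force: [0.6, -0.3, -0.0]
gripper_width: 91.2
gripper_force: 0.0
at [590.5  19.8 235.8] yaw 13.09 t 23.98 -> shift x -0.1775 y 0.2091 z 0.0058 yaw 0.0975
at [590.5  19.8 235.8] yaw 13.09 t 23.98 -> shift x -0.2278 y 0.3956 z 0.0358 yaw -0.1085
```

```bash
python3 -m crank '[{"grip":0.0912,"x":-0.019,"y":0.034,"z":0,"yaw":0},{"grip":0.0912,"x":-0.039,"y":0.068,"z":0,"yaw":0},{"grip":0.0912,"x":-0.059,"y":0.103,"z":0,"yaw":0},{"grip":0.0912,"x":-0.079,"y":0.138,"z":0,"yaw":0},{"grip":0.0912,"x":-0.099,"y":0.173,"z":0,"yaw":0}]' |head -2
python3 -m crank '[{"grip":0.0912,"x":-0.02,"y":0.035,"z":0,"yaw":0},{"grip":0.0912,"x":-0.04,"y":0.07,"z":0,"yaw":0},{"grip":0.0912,"x":-0.06,"y":0.105,"z":0,"yaw":0},{"grip":0.0912,"x":-0.08,"y":0.14,"z":0,"yaw":0},{"grip":0.0912,"x":-0.1,"y":0.174,"z":0,"yaw":0}]' |head -2
python3 -m crank '[{"grip":0.0912,"x":-0.018,"y":0.03,"z":0,"yaw":-0.06},{"grip":0.0912,"x":-0.026,"y":0.048,"z":0,"yaw":-0.1085},{"grip":0.0912,"x":-0.026,"y":0.048,"z":0.02,"yaw":-0.1085},{"grip":0.0912,"x":-0.026,"y":0.048,"z":0.03,"yaw":-0.1085},{"grip":0.0912,"x":-0.026,"y":0.048,"z":0.03,"yaw":-0.1085}]' |head -3
python3 snap.py w11
python3 -c '
from far import *
st=state();a,b=far("w11",190,310,90,240)
held("w11",st["ee_pos"],st["ee_rot"][2],a,b,12-st["ee_pos"][2],65)
to(458.2,-417.1,17,19.3,st)'
```

```text
time_s: 24.4
ee_pos: [528.7, -172.6, 226.1]
time_s: 24.82
ee_pos: [470.6, -365.2, 226.1]
time_s: 25.23
ee_pos: [455.7, -414.7, 192.9]
ee_rot: [-179.7, 0.2, 19.3]
at [ 456.5 -414.8  194.3] yaw 19.31 t 25.28 -> shift x 0.0712 y -0.1773 z -0.0357 yaw 0.2061
[ 222  123   58  106 5843]
[[347.0, 192.2], [436.5, 192.2]]
far corners tool [ 65.1 -30. ] [65.1 35.7] width 65.8 skew deg(tool z+) 0.02 centre x 0.1 y 2.9
at [ 456.5 -414.8  194.3] yaw 19.31 t 25.28 -> shift x 0.0009 y 0.0027 z 0.1773 yaw 0.0002
```

```bash
python3 -m crank '[{"grip":0.0912,"x":0,"y":0.001,"z":0.03,"yaw":0},{"grip":0.0912,"x":0,"y":0.002,"z":0.06,"yaw":0},{"grip":0.0912,"x":0,"y":0.002,"z":0.09,"yaw":0},{"grip":0.0912,"x":0,"y":0.002,"z":0.12,"yaw":0},{"grip":0.0912,"x":0,"y":0.002,"z":0.145,"yaw":0}]' |head -2
python3 -m crank '[{"grip":0.085,"x":0,"y":0,"z":0.015,"yaw":0},{"grip":0.08,"x":0,"y":0,"z":0.025,"yaw":0},{"grip":0.075,"x":0,"y":0,"z":0.03,"yaw":0},{"grip":0.075,"x":0,"y":0,"z":0.032,"yaw":0},{"grip":0.075,"x":0,"y":0,"z":0.032,"yaw":0}]' 30 |sed -n 2,5p
python3 -m crank '[{"grip":0.07,"x":0,"y":0,"z":0,"yaw":0},{"grip":0,"x":0,"y":0,"z":0,"yaw":0},{"grip":0,"x":0,"y":0,"z":0,"yaw":0},{"grip":0,"x":0,"y":0,"z":0,"yaw":0},{"grip":0,"x":0,"y":0,"z":0,"yaw":0}]' 30
```

```text
time_s: 25.7
ee_pos: [458.3, -416.8, 49.9]
ee_pos: [458.5, -418.1, 19.5]
ee_rot: [179.9, -0.0, 19.3]
force: [0.9, -0.5, 0.4]
gripper_width: 75.2
time_s: 26.53
ee_pos: [458.1, -417.7, 19.8]
ee_rot: [180.0, -0.0, 19.3]
force: [-0.3, 3.7, 5.0]
gripper_width: 65.5
gripper_force: 30.0
```

```bash
python3 -m crank '[{"grip":0,"x":0,"y":0,"z":-0.004,"yaw":0},{"grip":0,"x":0,"y":0,"z":-0.015,"yaw":0},{"grip":0,"x":0,"y":0,"z":-0.04,"yaw":0},{"grip":0,"x":0,"y":0,"z":-0.075,"yaw":0},{"grip":0,"x":0,"y":0,"z":-0.11,"yaw":0}]' 30 |tail -4
python3 -m crank '[{"grip":0,"x":0,"y":0,"z":-0.03,"yaw":0},{"grip":0,"x":0,"y":0,"z":-0.06,"yaw":0},{"grip":0,"x":0,"y":0,"z":-0.08,"yaw":0},{"grip":0,"x":0.004,"y":-0.01,"z":-0.09,"yaw":0},{"grip":0,"x":0.012,"y":-0.03,"z":-0.09,"yaw":0}]' 30 |tail -4
python3 -c '
from h import *
to(586,20,210,13.2)'
```

```text
ee_rot: [-179.9, 0.1, 19.3]
force: [0.6, -1.4, -3.4]
gripper_width: 65.7
gripper_force: 30.0
ee_rot: [179.6, -0.1, 19.2]
force: [0.6, 0.6, -3.1]
gripper_width: 65.8
gripper_force: 30.0
at [ 460.  -387.6  221.6] yaw 19.16 t 27.37 -> shift x 0.2528 y -0.3437 z 0.0116 yaw 0.1041
```

```bash
python3 -m crank '[{"grip":0,"x":0.02,"y":-0.029,"z":0,"yaw":0},{"grip":0,"x":0.043,"y":-0.059,"z":0,"yaw":0},{"grip":0,"x":0.066,"y":-0.089,"z":0,"yaw":0},{"grip":0,"x":0.089,"y":-0.12,"z":0,"yaw":0},{"grip":0,"x":0.112,"y":-0.151,"z":0,"yaw":0}]' 30 |head -2
python3 -m crank '[{"grip":0,"x":0.023,"y":-0.031,"z":0,"yaw":0},{"grip":0,"x":0.046,"y":-0.062,"z":0,"yaw":0.02},{"grip":0,"x":0.068,"y":-0.092,"z":0,"yaw":0.05},{"grip":0,"x":0.088,"y":-0.12,"z":0,"yaw":0.08},{"grip":0,"x":0.104,"y":-0.142,"z":0,"yaw":0.104}]' 30 |tail -4
python3 -c '
from h import *
to(586,20,210,13.2)'
```

```text
time_s: 27.78
ee_pos: [514.3, -203.6, 218.0]
ee_rot: [-179.9, 0.1, 13.3]
force: [-0.5, -1.5, -3.2]
gripper_width: 65.4
gripper_force: 30.0
at [565.6 -34.4 217.9] yaw 13.34 t 28.2 -> shift x 0.0325 y -0.0482 z 0.0079 yaw 0.0025
```

```bash
python3 -m crank '[{"grip":0,"x":0.016,"y":-0.024,"z":0,"yaw":0},{"grip":0,"x":0.028,"y":-0.042,"z":0,"yaw":0},{"grip":0,"x":0.033,"y":-0.048,"z":0,"yaw":0.002},{"grip":0,"x":0.034,"y":-0.048,"z":0,"yaw":0.002},{"grip":0,"x":0.034,"y":-0.048,"z":0,"yaw":0.002}]' 30 |tail -4
python3 -m crank '[{"grip":0,"x":0,"y":0,"z":0.005,"yaw":0},{"grip":0,"x":0,"y":0,"z":0.007,"yaw":0},{"grip":0,"x":0,"y":0,"z":0.007,"yaw":0},{"grip":0,"x":0,"y":0,"z":0.007,"yaw":0},{"grip":0,"x":0,"y":0,"z":0.007,"yaw":0}]' 30 |tail -3
python3 snap.py w12
python3 - <<'E'
from far import *
st=state();e=st["ee_pos"];to(586,20,100,13.2,st)
m,f=pickle.load(open("pics/w12.pkl","rb"))
h=cv2.cvtColor(f,cv2.COLOR_RGB2HSV);w=(h[...,1]<45)&(h[...,2]>150)
print("cols of white width",[(r,w[r,170:325].sum()) for r in range(80,170,5)])
a,b=far("w12",170,325,125,215)
held("w12",e,st["ee_rot"][2],a,b,-7.8,65)
E
```

```text
ee_rot: [180.0, 0.1, 13.3]
force: [0.4, -0.5, -3.0]
gripper_width: 65.7
gripper_force: 30.0
force: [0.2, -0.1, -2.1]
gripper_width: 65.8
gripper_force: 30.0
at [588.2  16.4 211.8] yaw 13.18 t 29.08 -> shift x -0.1748 y 0.2060 z -0.0182 yaw 0.0991
at [588.2  16.4 211.8] yaw 13.18 t 29.08 -> shift x -0.0013 y -0.0040 z 0.1118 yaw -0.0003
cols of white width [(80, np.int64(0)), (85, np.int64(0)), (90, np.int64(0)), (95, np.int64(0)), (100, np.int64(62)), (105, np.int64(63)), (110, np.int64(62)), (115, np.int64(62)), (120, np.int64(62)), (125, np.int64(61)), (130, np.int64(115)), (135, np.int64(115)), (140, np.int64(115)), (145, np.int64(115)), (150, np.int64(114)), (155, np.int64(114)), (160, np.int64(113)), (165, np.int64(113))]
[ 191  125  116   90 9935]
[[297.7, 195.7], [478.9, 198.4]]
far corners tool [ 66.1 -31.2] [65.1 34.2] width 65.4 skew deg(tool z+) 0.81 centre x 0.6 y 1.5
```

Run:
```python
from far import *
m,f=pickle.load(open("pics/w12.pkl","rb"))
h=cv2.cvtColor(f,cv2.COLOR_RGB2HSV);w=(h[...,1]<45)&(h[...,2]>150)
for c in (196,204,212,290,297,303): print(c,np.where(w[100:200,c])[0].min()+100)
for r in(126,127,128,129,150): x=np.where(w[r,170:325])[0]+170;print(r,x.min(),x.max())
```

```text
196 128
204 128
212 101
290 128
297 128
303 129
126 213 273
127 213 274
128 194 302
129 192 304
150 192 305
```

```bash
python3 -m crank '[{"grip":0,"x":0,"y":-0.002,"z":0.015,"yaw":0},{"grip":0.0,"x":-0.001,"y":-0.004,"z":0.04,"yaw":0},{"grip":0.0,"x":-0.001,"y":-0.004,"z":0.06,"yaw":0},{"grip":0.0,"x":-0.001,"y":-0.004,"z":0.08,"yaw":0},{"grip":0.0,"x":-0.001,"y":-0.004,"z":0.095,"yaw":0}]' 30 |head -3
python3 -m crank '[{"grip":0,"x":0,"y":0,"z":0.01,"yaw":0},{"grip":0.0,"x":0.0,"y":0,"z":0.018,"yaw":0},{"grip":0.0,"x":0,"y":0,"z":0.025,"yaw":0},{"grip":0.0,"x":0.0,"y":0,"z":0.03,"yaw":0},{"grip":0.0,"x":0.0,"y":0,"z":0.032,"yaw":0}]' 30 |tail -5
python3 -c '
from h import *
to(586.4,20.1,67.8,13.2)'
```

```text
time_s: 29.5
ee_pos: [585.7, 20.4, 115.2]
ee_rot: [-180.0, 0.1, 13.2]
ee_pos: [586.4, 20.5, 84.4]
ee_rot: [180.0, 0.0, 13.2]
force: [-1.0, -0.1, -1.9]
gripper_width: 65.7
gripper_force: 30.0
at [586.4  20.5  84.4] yaw 13.22 t 29.92 -> shift x -0.0001 y 0.0004 z 0.0166 yaw 0.0003
```

```bash
python3 -m crank '[{"grip":0,"x":0,"y":0,"z":0.005,"yaw":0},{"grip":0.0,"x":0,"y":0,"z":0.009,"yaw":0},{"grip":0.0,"x":0,"y":0,"z":0.012,"yaw":0},{"grip":0.0,"x":0,"y":0,"z":0.014,"yaw":0},{"grip":0.0,"x":0,"y":0,"z":0.0145,"yaw":0}]' 30
python3 -m crank '[{"grip":0,"x":0,"y":0,"z":0.0005,"yaw":0},{"grip":0.0,"x":0.0,"y":0,"z":0.001,"yaw":0},{"grip":0.0,"x":0,"y":0,"z":0.0013,"yaw":0},{"grip":0.0,"x":0.0,"y":0,"z":0.0013,"yaw":0},{"grip":0.0,"x":0.0,"y":0,"z":0.0013,"yaw":0}]' 30
```

```text
time_s: 30.33
ee_pos: [586.2, 20.5, 69.8]
ee_rot: [-180.0, 0.0, 13.2]
force: [-0.6, 0.1, -2.3]
gripper_width: 65.4
gripper_force: 30.0
time_s: 30.75
ee_pos: [586.4, 20.5, 69.0]
ee_rot: [180.0, -0.0, 13.2]
force: [0.2, -0.2, -2.4]
gripper_width: 65.5
gripper_force: 30.0
```

```bash
python3 -m crank '[{"grip":0,"x":0,"y":0,"z":0.0005,"yaw":0},{"grip":0.0,"x":0,"y":0,"z":0.001,"yaw":0},{"grip":0.0,"x":0,"y":0,"z":0.0015,"yaw":0},{"grip":0.0,"x":0,"y":0,"z":0.0018,"yaw":0},{"grip":0.0,"x":0,"y":0,"z":0.0018,"yaw":0}]' 30
```

```text
time_s: 31.17
ee_pos: [586.4, 20.5, 67.8]
ee_rot: [180.0, -0.0, 13.2]
force: [-1.4, -0.2, 4.7]
gripper_width: 65.5
gripper_force: 30.0
```

Contact; release, rise and check from a little behind the rack.

```bash
python3 -m crank '[{"grip":0.08,"x":0,"y":0,"z":0,"yaw":0},{"grip":0.08,"x":0.0,"y":0,"z":0,"yaw":0},{"grip":0.08,"x":0,"y":0,"z":0,"yaw":0},{"grip":0.08,"x":0.0,"y":0,"z":0,"yaw":0},{"grip":0.08,"x":0.0,"y":0,"z":-0.01,"yaw":0}]' |tail -3
python3 -m crank '[{"grip":0.0912,"x":0,"y":0,"z":-0.02,"yaw":0},{"grip":0.0912,"x":0.0,"y":0,"z":-0.05,"yaw":0},{"grip":0.0912,"x":0,"y":0,"z":-0.09,"yaw":0},{"grip":0.0912,"x":0.0,"y":0,"z":-0.13,"yaw":0},{"grip":0.0912,"x":0.0,"y":0,"z":-0.16,"yaw":0}]' |tail -1
python3 -m crank '[{"grip":0.0912,"x":-0.02,"y":0,"z":0,"yaw":0},{"grip":0.0912,"x":-0.04,"y":0,"z":0,"yaw":0},{"grip":0.0912,"x":-0.06,"y":0,"z":0,"yaw":0},{"grip":0.0912,"x":-0.07,"y":0,"z":0,"yaw":0},{"grip":0.0912,"x":-0.07,"y":0,"z":0,"yaw":0}]' |head -2
python3 snap.py w13
```

```text
force: [-0.5, 0.2, 0.5]
gripper_width: 80.0
gripper_force: 0.0
gripper_force: 0.0
time_s: 32.42
ee_pos: [516.6, 4.2, 237.9]
at [518.1   4.4 237.8] yaw 13.2 t 32.47 -> shift x -0.1039 y 0.2103 z 0.0078 yaw 0.0995
```

View pics/w13.png

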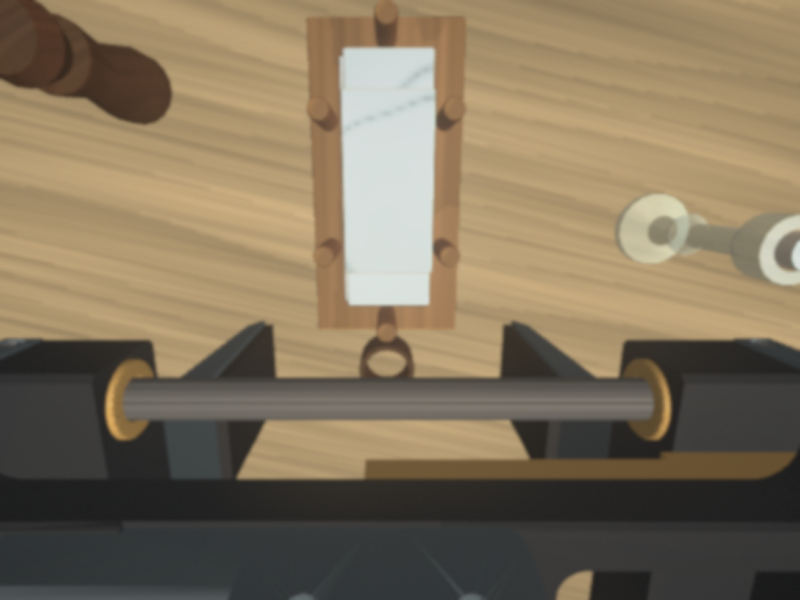

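The stack lies square between the pegs; short board corners at about (341,89),(435,88),(431,273),(345,274).

Run:
```python
from held import *
m,f=pickle.load(open("pics/w13.pkl","rb"))
P=lambda L,z:pose([onz(m,np.array(p)*.64,z) for p in L])
print(P([(341,89),(435,88),(431,273),(345,274)],60))
print(P([(307,17),(466,17),(454,328),(319,328)],12), P([(341,47),(435,47),(429,305),(347,305)],42))
print(state()["qvel"].round(1))
print(job_done())
```

```text
(array([586.2,  19.2]), array([ 65.5, 130.3]), np.float32(13.3))
(array([586.7,  20.4]), array([121.3, 248.2]), np.float32(13.2)) (array([587. ,  19.3]), array([ 67.1, 190.1]), np.float32(13.2))
[ 0.3  1.8 -1.9  0.2 -0.8 -0. ]
the job is handed in; nothing more can be done
None
```

All four pieces lie stacked in the rack in the order asked; in the last camera check the two visible boards were within about 1 mm of centre and 0.1° of its line. I handed the job in at 32.5 s; the bystander objects I could see had not been disturbed, though I took no final picture of the whole table.

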